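# Release the eccentric cam, then seat the block in the drilling jig

## Task

Seat the small brown block in the drilling jig: with a fingertip push the cam's upright handle round until the cam is at its low point (the lever lies straight along the slide's travel, pointing to the end-stop side), while the slide stays back; only then push the slide forward by its upright plate until the block sits fully home against the end stop. Grip and lift nothing, do not touch the block itself, push lightly, leave the tape roll, screwdriver and spark plug where they are, and finish clear of everything.

Things in the scene. Friction and masses are not known exactly. Their poses are not given: they have to be found in the camera images.
- jig: Fixed steel drilling jig; its place and yaw vary. Origin on the bench top under its base plate; jig x = the direction in which the slide is pushed (forward, to the end stop), jig y = left. Base plate 8 mm thick, jig x -100 to +110 mm, y -60 to +150 mm. A channel 67 mm wide runs along jig x at y = 0 between two rails 23 mm high.
- cam_pivot (a point): Cam's vertical pivot axis at jig (20, 95) mm, point 45 mm above the bench. A stop pin 45 mm high stands at jig (81, 71) mm.
- end_stop (a point): Middle of the end stop's face towards the slide, at jig x = +83 mm, y = 0, 19 mm above the bench. The stop is 30 mm high.
- cam_turn (a joint): Angle of the eccentric cam disc (76 mm across, 20 mm off centre, top at 38 mm) and its lever, rad: 0 = low point, lever along jig +x; positive = counter-clockwise from above. Starts between 1.9 and 2.6 (slide blocked). Travel -0.2 (lever at stop pin) to 2.9. Stiff: needs about 5 N at the handle, and stays where it is left.
- cam: The cam with its lever and handle, one piece. Origin on the pivot axis at bench height; its x axis points along the lever to the handle.
- handle_mid (a point): Point on the axis of the upright black round handle on the cam lever's end, 70 mm above the bench and 80 mm from the pivot. Handle 16 mm diameter, from 45 to 90 mm above the bench; the lever's top is at 45 mm.
- slide_travel (a joint): Steel pusher slide along jig x, m: 0 = fully back (start), positive = forward, about 0.038 with the block home. Friction about 3 N, no spring. Body 60 x 64 mm, top at 38 mm; front face at jig x = -5 mm at travel 0. Its side arm (same top, reaching to jig y = +127 mm) is the follower: only with the cam near its low point can the slide go all the way.
- slide: The pusher slide with push plate and side arm, one piece. Axes as the jig's; origin at the jig's origin at travel 0 and moving forward with the slide.
- push_face (a point): Middle of the back face (to push on) of the upright plate on the slide's back end, on the jig's centre line, 60 mm above the bench, at jig x = -65 mm at travel 0. The plate is 58 mm wide, 10 mm thick, from 38 to 78 mm above the bench.
- block: Loose brown block, 50 mm along jig x, 62 mm wide, 14 mm thick, lying in the channel in front of the slide on the base plate. Origin at the centre of its underside, 8 mm above the bench. Home: origin at about jig x = +58 mm.
- tape_roll: Bystander: black tape roll 56 mm across, 19 mm high, lying on the bench; origin at the centre of its underside.
- screwdriver: Bystander: screwdriver, 210 mm long, 26 mm thick, lying on the bench right of the jig; origin at the centre of its underside.
- spark_plug: Bystander: spark plug, 68 mm long, 20 mm high, lying on the bench left of the jig; origin at the centre of its underside.
Things that resemble listed ones, but are neither listed nor needed, are in the scene too. What is shaped like the block but blue or purple is not meant.

How it is judged:
By the outcome, as a careful person would: the job done as asked, in the order asked, and still so for the second after the job is handed in, with the robot touching nothing.
It also fails if it takes over 67 s, if anything falls off the work surface, if the arm or the gripper's body presses on something with over 40 N, if the wrist force passes 120 N, or if a joint passes its speed limit or range.

## Robot

A 6-joint arm with a two-finger parallel gripper is mounted at the origin on a cart in front of the work surface, level with it; the furniture and walls round the work are solid. World frame = base frame: x ahead of the robot, y to its left, z up, the work surface at z = 0. Lengths are in mm, angles in rad, forces in N, time in s.
With the tool pointing down it reaches from about 350 to 775 mm from the base axis. Payload 7.3 kg.
Tool frame: the origin (TCP) lies at the very end of the fingers, on their centre line; the grasp point (between the pads) lies bot.grip_point_offset behind it (bot.grip_point_offset is the distance from the TCP to the grasp point, in mm); z points along the fingers, y is the line along which they close (so a half turn about z gives the same grasp; the last joint's range is limited). The gripper opens to 92 mm and grips with 3 to 60 N. Pads are 19 mm wide; open, the fingers measure 130 mm over their backs; the gripper's body (75 mm by 190 mm) begins 47 mm behind the grasp point.
Start: joints at [-1.367, 0.342, 1.524, -0, 1.275, -0.146], TCP at [179.946, -493.221, 194.941] pointing down, gripper open.
Joint ranges: [-2.53, 2.53], [-0.77, 2.02], [0.04, 2.7], [-1, 4.14], [0.28, 2.66], [-3.11, 3.11]. Speed limits (rad/s): [2.57, 2.57, 3.14, 3.14, 3.14, 3.14].

## Interface

Orientations are given as [roll, pitch, yaw] about the fixed x, y, z axes, in that order (R = Rz(yaw) Ry(pitch) Rx(roll)).
In Python, from plant import bot gives the robot as it stands. The module is installed in compiled form; this text tells all that it offers.
- The arm moves only by the tool carry_out, never from a script. Its argument "plan" is a list of rows, each an object of numbers: "tx", "ty", "tz": the shift along the world's x, y, z in mm; "rx", "ry", "rz": the turn, a rotation vector about the world's x, y, z in rad. A call has 1 to 12 rows; each row shifts and turns the commanded pose from where the row before left it; what a row does not reach is not made up. A row lasts 1/10 s, in which the tool goes at most 50 mm and 8.59 degrees, less where a joint would pass 70% of its speed; a pose out of reach is approached as far as the arm can. A call with a gripper value outside its range is refused whole. "gripper" is the closure, from 0 (fully open) to 1 (shut), set as the call begins (left out, the last holds). The fingers move at their own pace and stop on an object; the grip force is fixed at half the most. Time passes only in rows, so rows that do not move let the fingers close. It gives the time, the measured TCP pose, the force, the opening and the grip force at its end, in the units of the state.
- bot.get_obs(): the state, without advancing time (a new reading comes with each control period).
- bot.capture(name): name is "scene" or "top" or "wrist"; returns the picture (400x640x3 uint8, red, green, blue); there is no depth.
- bot.camera_model(name): a dict with "camera_matrix" (3x3 intrinsics, pixels), "dist" ([k1, k2, p1, p2, k3] as OpenCV has them; the pictures are not rectified), "R" (3x3) and "t" (3): a world point X has camera coordinates R X + t. Camera axes: x right, y down, z forward; pixel columns grow to the right and rows downward; lengths in mm; the calibration is good to about 2 mm. A picture is of the moment at which its call begins: read the wrist's pose just before it. camera_model takes no time and is no camera call; for the wrist camera it gives the pose at the moment of the call.
- bot.close_job(): hands the job in; it is judged then, once.
The state is a dict: "time": time; "joint_positions": joint angles; "dq": joint speeds; "tau": joint torques, N m; "tool_pos": TCP position; "tcp_rot": TCP orientation; "contact_force": force on the tool from outside, world axes, zero at the start; "moment": the same for the moment, N m; "grip_width": finger opening in mm; "finger_force": force on a finger pad.
Only numpy, scipy, OpenCV 4.12 (cv2) and the standard library are available. Lean on these libraries where they do the work, as an engineer would, in place of code of your own. Each camera call takes 0.05 s, during which the arm holds its last target. There are 200 camera calls.

## Working session

There is one attempt and no reset: what is moved stays moved. The work goes in short steps, Python scripts to look and compute and a tool call to move; the robot and the scene stay as the last step left them, time stands still between calls to the robot, and variables do not carry over. Pictures are saved under pics/ and viewed, at most 10 in all, crops included, and the job is handed in when it is done.

Besides the shell and the picture viewer there is one more tool, called after "Emit:" as name([rows], argument=value, ...), one row to a line, values as JSON. carry_out: Moves the arm, as the interface text tells. Its arguments: {"type":"object","properties":{"plan":{"type":"array"},"gripper":{"type":"number"}},"required":["plan"]}

```bash
mkdir -p pics
python3 - <<'E'
from plant import bot
import cv2
o=bot.get_obs(); print(o['tool_pos'],o['tcp_rot'],o['time'],o['contact_force'],bot.grip_point_offset)
for n in ['scene','top']:
    im=bot.capture(n); cv2.imwrite(f'pics/{n}0.png',im[:,:,::-1])
    m=bot.camera_model(n); print(n,m['camera_matrix'],m['dist'],m['R'],m['t'])
E
```

```text
[ 179.81604637 -492.75680579  194.24239553] [-3.14004445e+00 -1.80375373e-04  3.49813332e-01] 0.0 [ 0.25967206  0.43725597 -0.47294465] 18.8
scene [[473.0751746    0.         320.22787355]
 [  0.         473.0751746  201.26519216]
 [  0.           0.           1.        ]] [0.01955005 0.         0.         0.         0.        ] [[-0.84877426 -0.52813105  0.0256874 ]
 [-0.27023389  0.39151848 -0.87959475]
 [ 0.45448421 -0.75351899 -0.47502972]] [408.59087892 238.78512515 667.92175368]
top [[485.21314606   0.         317.90267449]
 [  0.         485.21314606 201.4554875 ]
 [  0.           0.           1.        ]] [-0.14769637  0.          0.          0.          0.        ] [[ 0.00669514 -0.99993026  0.00972921]
 [-0.98731094 -0.00815371 -0.15858949]
 [ 0.15865776 -0.00854397 -0.98729667]] [ -35.82424493  502.11569064 1007.38150049]
```

View pics/scene0.png

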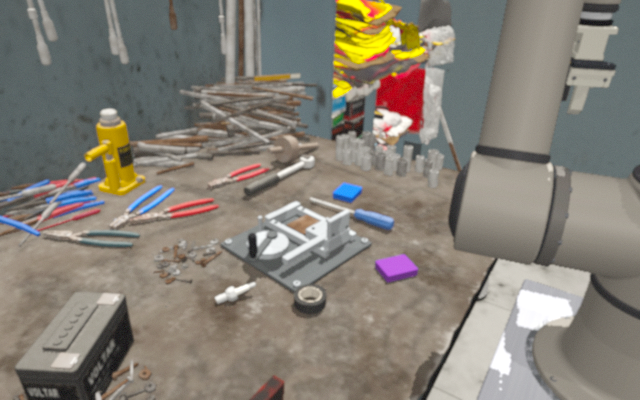

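View pics/top0.png

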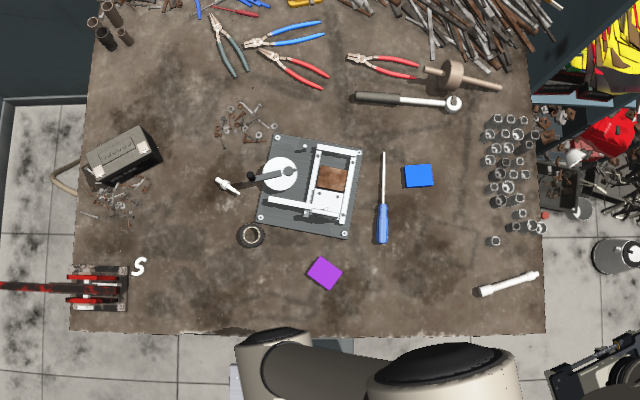

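Scene view: the jig is at about (297,245), handle at (252,245). Top view: jig plate corners are near (278,135), (362,150), (346,239), (257,225); brown block (332,178), handle (251,176), slide plate about (305,207). Look-alikes are blue (418,176) and purple (324,273), both off the jig. I choose the brown one in the channel and check it in a crop.

```bash
cat > h.py <<'E'
import numpy as np, cv2
def ray(m,px,z):
    K=np.array(m['camera_matrix']);R=np.array(m['R']);t=np.array(m['t'])
    u=cv2.undistortPoints(np.array(px,float).reshape(-1,1,2),K,np.array(m['dist'])).reshape(-1,2)
    d=np.c_[u,np.ones(len(u))]@R; c=-R.T@t
    return c+d*((z-c[2])/d[:,2])[:,None]
def proj(m,P):
    R=np.array(m['R']); return cv2.projectPoints(np.array(P,float).reshape(-1,1,3),cv2.Rodrigues(R)[0],np.array(m['t']),np.array(m['camera_matrix']),np.array(m['dist']))[0].reshape(-1,2)
E
python3 - <<'E'
from plant import bot
from h import *
im=cv2.imread('pics/top0.png'); m=bot.camera_model('top')
c=im[120:250,205:375]; cv2.imwrite('pics/c1.png',cv2.resize(c,None,fx=4.5,fy=4.5,interpolation=cv2.INTER_CUBIC))
px=[(278,135),(362,150),(346,239),(257,225)]
w=ray(m,px,8); print(w.round(1)); print(np.linalg.norm(np.diff(w,axis=0),axis=1))
E
```

```text
[[ 660.5   59.8    8. ]
 [ 626.9 -131.8    8. ]
 [ 424.3  -94.8    8. ]
 [ 453.7  102.     8. ]]
[194.54870698 205.94575479 199.04209845]
```

View pics/c1.png

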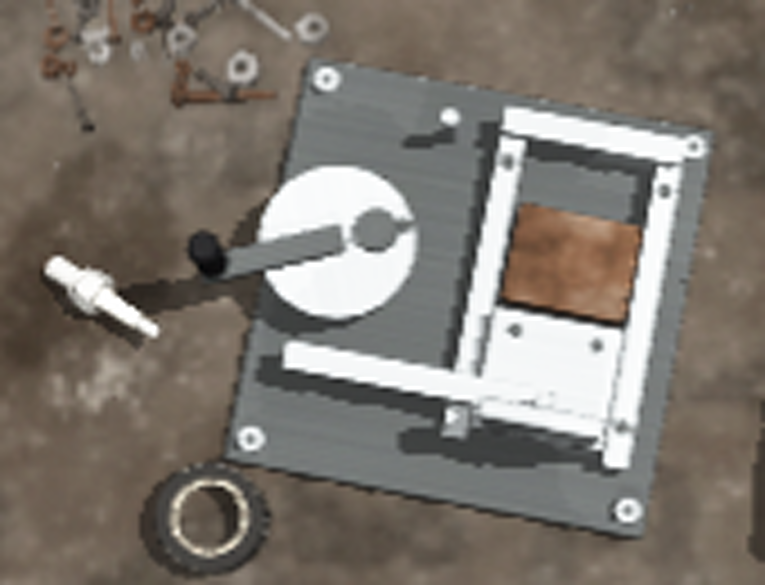

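Crop: the brown block is in the channel at (570,262), plate corners (308,60), (710,132), (640,537), (228,460), pivot (375,230), handle (206,255), stop pin (450,117), push plate about (520,412).

```bash
cat >> h.py <<'E'
def fit(J,W):
    J=np.array(J,float);W=np.array(W)[:,:2]
    a=J-J.mean(0);b=W-W.mean(0); yaw=np.arctan2((a[:,0]*b[:,1]-a[:,1]*b[:,0]).sum(),(a*b).sum())
    R=np.array([[np.cos(yaw),-np.sin(yaw)],[np.sin(yaw),np.cos(yaw)]]); o=W.mean(0)-R@J.mean(0)
    return yaw,R,o,W-(J@R.T+o)
E
python3 - <<'E'
from plant import bot
from h import *
m=bot.camera_model('top')
f=lambda c:(np.array(c,float)+.5)/4.5-.5+[205,120]
J=[(110,150),(110,-60),(-100,-60),(-100,150),(20,95),(81,71)]
W=np.vstack([ray(m,f([(308,60),(710,132),(640,537),(228,460)]),8),ray(m,f([(375,230)]),45),ray(m,f([(450,117)]),45)])
for s in (slice(0,4),slice(0,6)):
    yaw,R,o,r=fit(J[s],W[s]); print(yaw,o,r.round(1).tolist())
h=ray(m,f([(206,250)]),88)[0,:2]; p=o+R@[20,95]
print('handle',h,'pivot',p,np.linalg.norm(h-p)); d=R.T@(h-p); print('cam',np.arctan2(d[1],d[0]))
d=R.T@(ray(m,f([(232,262)]),45)[0,:2]-p);print(d,np.arctan2(d[1],d[0]))
T=lambda x,y:o+R@[x,y]
print('push',T(-65,0)); 
for n in('scene','top'):print(n,proj(bot.camera_model(n),[[*T(-65,0),60],[*h,88],[*p,45],[*T(83,0),30]]).round(0).tolist())
E
```

```text
-0.17358102823990934 [532.25221162 -56.49263094] [[-1.2, -1.0], [-0.9, 1.8], [1.0, 1.7], [1.0, -2.5]]
-0.174739049462746 [532.4355694 -56.7265547] [[-1.5, -0.6], [-1.0, 2.2], [0.9, 1.8], [0.7, -2.3], [0.0, 0.2], [0.9, -1.2]]
handle [548.95707909 109.2503009 ] pivot [568.64686902  33.34975617] 78.41288490401097
cam 1.9993560174509097
[-27.97686548  65.02612259] 1.9770972600325718
push [468.42539337 -45.42622886]
scene [[340.0, 223.0], [253.0, 235.0], [272.0, 233.0], [285.0, 210.0]]
top [[324.0, 216.0], [250.0, 175.0], [288.0, 171.0], [336.0, 153.0]]
```

Cam ≈ 1.99 rad, jig origin (532.4,-56.7), yaw -0.175. Now approach with closed fingers, turning so the wide side pushes the handle.

Emit:
carry_out([
  {"tx": 15.7, "ty": 28.3, "rz": 0.145},
  {"tx": 15.7, "ty": 28.3, "rz": 0.145},
  {"tx": 15.7, "ty": 28.3, "rz": 0.145},
  {"tx": 15.7, "ty": 28.3, "rz": 0.145},
  {"tx": 15.7, "ty": 28.3, "rz": 0.145},
  {"tx": 15.7, "ty": 28.3, "rz": 0.145},
  {"tx": 15.7, "ty": 28.3, "rz": 0.145},
  {"tx": 15.7, "ty": 28.3, "rz": 0.145},
  {"tx": 15.7, "ty": 28.3, "rz": 0.145},
  {"tx": 15.7, "ty": 28.3, "rz": 0.145},
  {"tx": 15.7, "ty": 28.3, "rz": 0.145},
  {"tx": 15.7, "ty": 28.3, "rz": 0.145},
], gripper=1)

```text
invalid input at $.plan[0]: expected keys tx, ty, tz, rx, ry, rz
```

Emit:
carry_out([
  {"tx": 15.7, "ty": 28.3, "rz": 0.145},
  {"tx": 15.7, "ty": 28.3, "rz": 0.145},
  {"tx": 15.7, "ty": 28.3, "rz": 0.145},
  {"tx": 15.7, "ty": 28.3, "rz": 0.145},
  {"tx": 15.7, "ty": 28.3, "rz": 0.145},
  {"tx": 15.7, "ty": 28.3, "rz": 0.145},
  {"tx": 15.7, "ty": 28.3, "rz": 0.145},
  {"tx": 15.7, "ty": 28.3, "rz": 0.145},
  {"tx": 15.7, "ty": 28.3, "rz": 0.145},
  {"tz": 0},
])

```text
invalid input at $.plan[0]: expected keys tx, ty, tz, rx, ry, rz
```

Emit:
carry_out([
  {"tx": 15.7, "ty": 28.3, "tz": 0, "rx": 0, "ry": 0, "rz": 0.145},
  {"tx": 15.7, "ty": 28.3, "tz": 0, "rx": 0, "ry": 0, "rz": 0.145},
  {"tx": 15.7, "ty": 28.3, "tz": 0, "rx": 0, "ry": 0, "rz": 0.145},
  {"tx": 15.7, "ty": 28.3, "tz": 0, "rx": 0, "ry": 0, "rz": 0.145},
  {"tx": 15.7, "ty": 28.3, "tz": 0, "rx": 0, "ry": 0, "rz": 0.145},
  {"tx": 15.7, "ty": 28.3, "tz": 0, "rx": 0, "ry": 0, "rz": 0.145},
  {"tx": 15.7, "ty": 28.3, "tz": 0, "rx": 0, "ry": 0, "rz": 0.145},
  {"tx": 15.7, "ty": 28.3, "tz": 0, "rx": 0, "ry": 0, "rz": 0.145},
  {"tx": 15.7, "ty": 28.3, "tz": 0, "rx": 0, "ry": 0, "rz": 0.145},
  {"tx": 15.7, "ty": 28.3, "tz": 0, "rx": 0, "ry": 0, "rz": 0.145},
  {"tx": 15.7, "ty": 28.3, "tz": 0, "rx": 0, "ry": 0, "rz": 0.145},
  {"tx": 15.7, "ty": 28.3, "tz": 0, "rx": 0, "ry": 0, "rz": 0.145},
], gripper=1)

```text
time: 1.3
tool_pos: [368.6, -152.3, 194.8]
tcp_rot: [-3.142, -0.0, 2.096]
contact_force: [0.7, -0.5, -0.5]
grip_width: 2.1
finger_force: 0.0
```

Emit:
carry_out([
  {"tx": 15.7, "ty": 28.3, "tz": 0, "rx": 0, "ry": 0, "rz": 0.145},
  {"tx": 15.7, "ty": 28.3, "tz": 0, "rx": 0, "ry": 0, "rz": 0.145},
  {"tx": 15.7, "ty": 28.3, "tz": 0, "rx": 0, "ry": 0, "rz": 0.145},
  {"tx": 15.7, "ty": 28.3, "tz": 0, "rx": 0, "ry": 0, "rz": 0.145},
  {"tx": 15.7, "ty": 28.3, "tz": 0, "rx": 0, "ry": 0, "rz": 0.145},
  {"tx": 15.7, "ty": 28.3, "tz": 0, "rx": 0, "ry": 0, "rz": 0.145},
  {"tx": 15.7, "ty": 28.3, "tz": 0, "rx": 0, "ry": 0, "rz": 0.145},
  {"tx": 15.7, "ty": 28.3, "tz": 0, "rx": 0, "ry": 0, "rz": 0.145},
  {"tx": 15.7, "ty": 28.3, "tz": 0, "rx": 0, "ry": 0, "rz": 0.145},
  {"tx": 0, "ty": 0, "tz": 0, "rx": 0, "ry": 0, "rz": 0},
  {"tx": 0, "ty": 0, "tz": 0, "rx": 0, "ry": 0, "rz": 0},
])

```text
time: 2.4
tool_pos: [509.1, 101.3, 194.3]
tcp_rot: [3.142, -0.002, -2.889]
contact_force: [0.1, 0.0, -0.9]
grip_width: 0.4
finger_force: 0.0
```

Emit:
carry_out([
  {"tx": 0, "ty": 0, "tz": -34, "rx": 0, "ry": 0, "rz": 0},
  {"tx": 0, "ty": 0, "tz": -34, "rx": 0, "ry": 0, "rz": 0},
  {"tx": 0, "ty": 0, "tz": -34, "rx": 0, "ry": 0, "rz": 0},
  {"tx": 0, "ty": 0, "tz": -20, "rx": 0, "ry": 0, "rz": 0},
  {"tx": 0, "ty": 0, "tz": -12, "rx": 0, "ry": 0, "rz": 0},
  {"tx": 0, "ty": 0, "tz": 0, "rx": 0, "ry": 0, "rz": 0},
  {"tx": 0, "ty": 0, "tz": 0, "rx": 0, "ry": 0, "rz": 0},
])

```text
time: 3.1
tool_pos: [510.2, 100.6, 61.8]
tcp_rot: [-3.141, 0.001, -2.89]
contact_force: [-0.2, 0.4, 0.5]
grip_width: 0.5
finger_force: 0.0
```

Run:
```python
from plant import bot
from h import *
w=bot.capture('wrist')[:,:,::-1]; s=bot.capture('scene')[:,:,::-1]
s=cv2.resize(s[140:320,180:420],(533,400))
cv2.imwrite('pics/a1.png',cv2.resize(np.vstack([cv2.resize(w,(533,333)),s[:260]]),(533,593)))
```

```text
(no output)
```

View pics/a1.png

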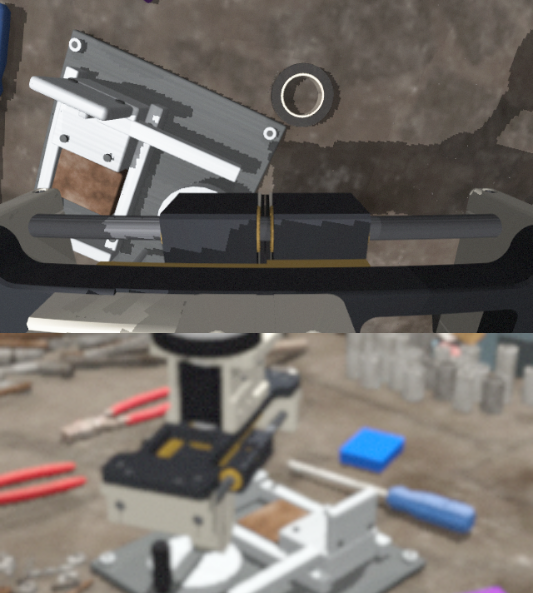

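Run:
```python
from plant import bot
from h import *
s=bot.capture('scene')[:,:,::-1].copy(); m=bot.camera_model('scene')
print(proj(m,[[510,100.6,62],[510,100.6,128],[549,110,90],[549,110,45],[568.6,33.3,45]]).round(0))
cv2.imwrite('pics/a2.png',cv2.resize(s[170:310,200:400],None,fx=4,fy=4,interpolation=cv2.INTER_CUBIC))
```

```text
[[275. 252.]
 [274. 218.]
 [253. 234.]
 [254. 256.]
 [272. 233.]]
```

View pics/a2.png

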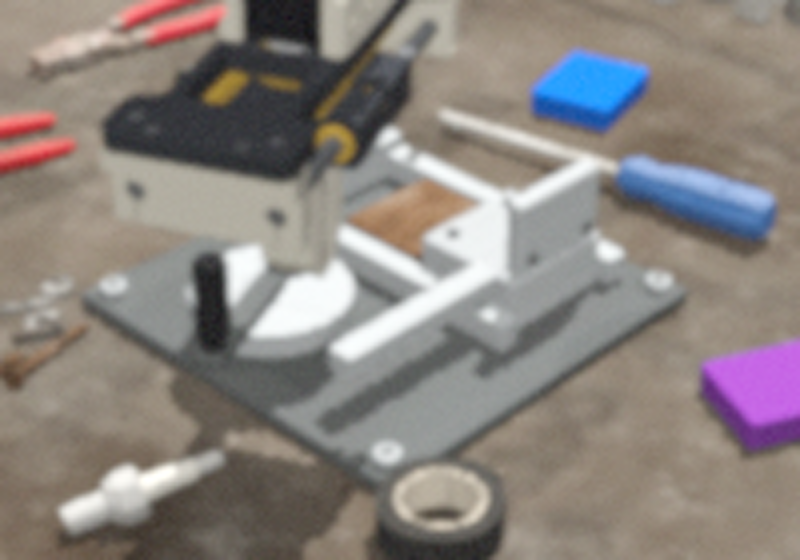

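Run:
```python
from plant import bot
from h import *
m=bot.camera_model('scene'); w=bot.camera_model('wrist')
t=np.array([510,100.6]); y=-2.89-np.pi/2; Y=np.array([np.cos(y),np.sin(y)]); X=np.array([np.cos(-2.89),np.sin(-2.89)])
g=lambda a,b,z:[*(t+a*X+b*Y),z]
L=[g(a,b,z) for z in(128,62) for a in(-37,37) for b in(-95,95)]
print(X,Y); print(((proj(m,L)-[200,170])*4).round(0).tolist())
L=[g(0,0,62),g(9.5,0,62),g(9.5,-19,62),g(9.5,19,62),g(9.5,-19,100),g(9.5,19,100)]
print(proj(w,L).round(0).tolist()); print(-np.array(w['R']).T@w['t'],np.array(w['R'])[2])
```

```text
[-0.96851716 -0.24894679] [-0.24894679  0.96851716]
[[301.0, 79.0], [104.0, 300.0], [457.0, 106.0], [292.0, 339.0], [304.0, 205.0], [115.0, 445.0], [455.0, 233.0], [295.0, 486.0]]
[[319.0, 230.0], [319.0, 215.0], [289.0, 215.0], [349.0, 215.0], [282.0, 237.0], [356.0, 237.0]]
[444.11766643  83.18954601 251.50628381] [ 0.24715624  0.06249312 -0.96695832]
```

The crop shows the handle at (210,300) where predicted. The gripper sits right of it, with its tip at about (300,265), above the predicted (300,328). So I advance slowly and let the force show whether there is contact.

Emit:
carry_out([
  {"tx": 4.8, "ty": 1.2, "tz": 0, "rx": 0, "ry": 0, "rz": 0},
  {"tx": 4.8, "ty": 1.2, "tz": 0, "rx": 0, "ry": 0, "rz": 0},
  {"tx": 4.8, "ty": 1.2, "tz": 0, "rx": 0, "ry": 0, "rz": 0},
  {"tx": 4.8, "ty": 1.2, "tz": 0, "rx": 0, "ry": 0, "rz": 0},
  {"tx": 3.9, "ty": 1.0, "tz": 0, "rx": 0, "ry": 0, "rz": 0},
  {"tx": 2, "ty": 0.5, "tz": 0, "rx": 0, "ry": 0, "rz": 0},
  {"tx": 0, "ty": 0, "tz": 0, "rx": 0, "ry": 0, "rz": 0},
])

```text
time: 3.95
tool_pos: [535.0, 107.5, 60.8]
tcp_rot: [3.142, -0.0, -2.888]
contact_force: [-0.2, 0.2, -0.1]
grip_width: 0.7
finger_force: 0.0
```

Run:
```python
from plant import bot
from h import *
s=bot.capture('scene')[:,:,::-1].copy(); o=bot.get_obs();print(o['contact_force'],o['moment'],o['tool_pos'])
cv2.imwrite('pics/a3.png',cv2.resize(s[170:290,200:330],None,fx=5,fy=5,interpolation=cv2.INTER_CUBIC))
```

```text
[0.05198641 0.21216965 0.18218839] [ 0.12805804 -0.15078633  0.00237053] [534.6943832  107.39403569  60.78205937]
```

View pics/a3.png

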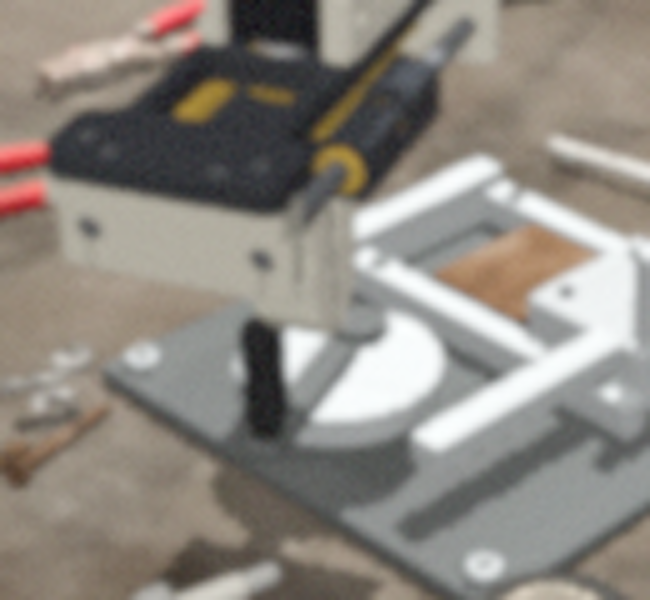

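Crop shows the handle at (262,375), untouched, with no finger visible beside it. I advance a little more, watching the force.

Emit:
carry_out([
  {"tx": 1.9, "ty": 0.5, "tz": 0, "rx": 0, "ry": 0, "rz": 0},
  {"tx": 1.9, "ty": 0.5, "tz": 0, "rx": 0, "ry": 0, "rz": 0},
  {"tx": 1.9, "ty": 0.5, "tz": 0, "rx": 0, "ry": 0, "rz": 0},
  {"tx": 0, "ty": 0, "tz": 0, "rx": 0, "ry": 0, "rz": 0},
])

```text
time: 4.4
tool_pos: [540.7, 108.9, 61.0]
tcp_rot: [3.142, 0.0, -2.888]
contact_force: [0.4, -0.7, 0.2]
grip_width: 0.4
finger_force: 0.0
```

Emit:
carry_out([
  {"tx": 1.9, "ty": 0.5, "tz": 0, "rx": 0, "ry": 0, "rz": 0},
  {"tx": 1.9, "ty": 0.5, "tz": 0, "rx": 0, "ry": 0, "rz": 0},
  {"tx": 0, "ty": 0, "tz": 0, "rx": 0, "ry": 0, "rz": 0},
])

```text
time: 4.7
tool_pos: [544.6, 109.9, 61.0]
tcp_rot: [3.142, 0.0, -2.888]
contact_force: [-1.1, -0.3, -0.6]
grip_width: 0.9
finger_force: 0.0
```

```bash
cat >> h.py <<'E'
def dark(im,x0,x1,y0,y1,t=50):
    c=im[y0:y1,x0:x1].max(2)<t
    n,l,s,ce=cv2.connectedComponentsWithStats(c.astype(np.uint8))
    return [(s[i].tolist(),(ce[i]+[x0,y0]).round(1).tolist()) for i in range(1,n) if s[i][4]>25]
E
python3 - <<'E'
from plant import bot
from h import *
s=bot.capture('scene')[:,:,::-1].copy()
print(dark(cv2.imread('pics/scene0.png'),225,300,215,275)); print(dark(s,225,300,215,275)); print(bot.get_obs()['contact_force'])
t=bot.capture('top')[:,:,::-1]
a=cv2.resize(s[150:290,190:340],None,fx=4,fy=4,interpolation=cv2.INTER_CUBIC);cv2.imwrite('pics/a4.png',a)
E
```

```text
[([24, 22, 7, 20, 104], [252.2, 246.8])]
[([24, 21, 8, 21, 116], [252.3, 246.5])]
[ 0.22551166  0.2787368  -0.20406108]
```

View pics/a4.png

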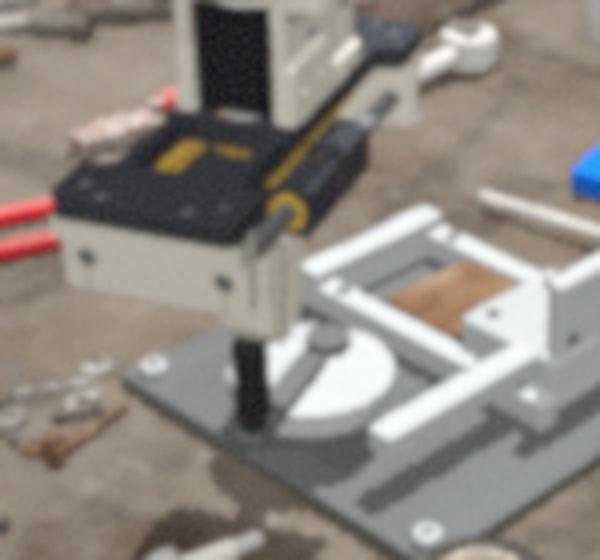

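Handle unmoved at px (252,246); still no finger visible. I check the reported height against the wrist camera's view of the jig bolts.

Run:
```python
from plant import bot
from h import *
from scipy.optimize import least_squares
m=bot.camera_model('top'); w=bot.camera_model('wrist')
f=lambda c:(np.array(c,float)+.5)/4.5-.5+[205,120]
B=np.vstack([ray(m,f([(628,510),(250,440)]),10),ray(m,f([(208,518)]),19)])
c=-np.array(w['R']).T@w['t']; print('cam now',c, bot.get_obs()['tool_pos'])
c1=np.array([444.1,83.2,251.5])
obs=np.array([(75,45),(270,133),(302,95)])/.8333
def P(cc): 
    ww=dict(w); ww['t']=-np.array(w['R'])@cc; return proj(ww,B)
print(P(c1).round(0).tolist(),obs.round(0).tolist())
s=least_squares(lambda x:(P(x)-obs).ravel(),c1); print(s.x,s.fun.round(1)); print(w['camera_matrix'],w['R'],w['dist'])
```

```text
cam now [478.34301385  92.07667881 250.36527685] [544.2393146  109.86399374  60.90863047]
[[92.0, 53.0], [325.0, 158.0], [364.0, 113.0]] [[90.0, 54.0], [324.0, 160.0], [362.0, 114.0]]
[443.07117648  84.0023068  250.68533871] [-0.   0.4 -0.6 -0.2  0.6 -0.2]
[[316.36073829   0.         317.88075259]
 [  0.         316.36073829 202.0336799 ]
 [  0.           0.           1.        ]] [[-2.50883352e-01  9.68016886e-01 -9.23361387e-04]
 [ 9.36585311e-01  2.42978030e-01  2.52526499e-01]
 [ 2.44674272e-01  6.24898879e-02 -9.67589538e-01]] [-0.06231739  0.          0.          0.          0.        ]
```

Run:
```python
from plant import bot
from h import *
m=bot.camera_model('scene')
t=np.array([180,-493]); y=.35; X=np.array([np.cos(y),np.sin(y)]);Y=np.array([np.sin(y),-np.cos(y)])
print(proj(m,[[*(t+b*Y),z] for z in(194,213,260) for b in(-55,0,55)]).round(0).tolist())
s=cv2.imread('pics/scene0.png')[0:130,460:640]; w=bot.capture('wrist')[:,:,::-1]
cv2.imwrite('pics/a5.png',np.hstack([cv2.resize(s,None,fx=2.2,fy=2.2,interpolation=cv2.INTER_CUBIC),cv2.resize(w,(400,286))]))if 0 else cv2.imwrite('pics/a5.png',np.vstack([cv2.resize(s,(415,300),interpolation=cv2.INTER_CUBIC),cv2.resize(w,(415,260))]))
```

```text
[[567.0, 129.0], [561.0, 121.0], [555.0, 113.0], [570.0, 121.0], [564.0, 113.0], [558.0, 105.0], [577.0, 98.0], [570.0, 91.0], [564.0, 84.0]]
```

View pics/a5.png

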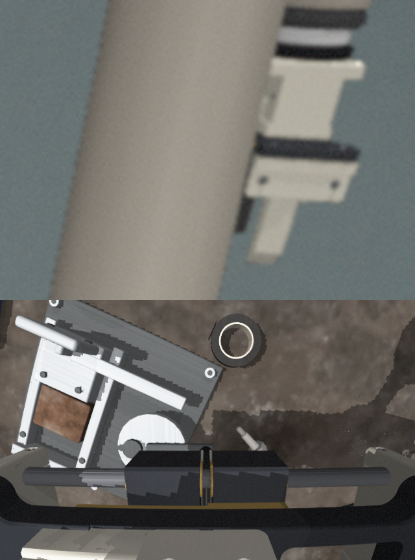

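Open at the start, the finger tip appears at px (574,114), which corresponds to about 33 mm above the stated TCP. The closed view gives about 31 mm. So the real fingertip ends about 32 mm higher than reported, and it is hovering over the handle now. I back off, lower 32 mm and retry.

Emit:
carry_out([
  {"tx": -9, "ty": -2.3, "tz": 2, "rx": 0, "ry": 0, "rz": 0},
  {"tx": -14, "ty": -3.5, "tz": 0, "rx": 0, "ry": 0, "rz": 0},
  {"tx": -14, "ty": -3.5, "tz": 0, "rx": 0, "ry": 0, "rz": 0},
  {"tx": 0, "ty": 0, "tz": -10, "rx": 0, "ry": 0, "rz": 0},
  {"tx": 0, "ty": 0, "tz": -12, "rx": 0, "ry": 0, "rz": 0},
  {"tx": 0, "ty": 0, "tz": -10, "rx": 0, "ry": 0, "rz": 0},
  {"tx": 0, "ty": 0, "tz": 0, "rx": 0, "ry": 0, "rz": 0},
])

```text
time: 5.55
tool_pos: [506.3, 100.6, 28.9]
tcp_rot: [3.141, -0.003, -2.888]
contact_force: [-0.3, 0.2, -0.8]
grip_width: 0.6
finger_force: 0.0
```

Emit:
carry_out([
  {"tx": 4.8, "ty": 1.2, "tz": 0, "rx": 0, "ry": 0, "rz": 0},
  {"tx": 4.8, "ty": 1.2, "tz": 0, "rx": 0, "ry": 0, "rz": 0},
  {"tx": 4.8, "ty": 1.2, "tz": 0, "rx": 0, "ry": 0, "rz": 0},
  {"tx": 2.9, "ty": 0.7, "tz": 0, "rx": 0, "ry": 0, "rz": 0},
  {"tx": 1.9, "ty": 0.5, "tz": 0, "rx": 0, "ry": 0, "rz": 0},
  {"tx": 1.9, "ty": 0.5, "tz": 0, "rx": 0, "ry": 0, "rz": 0},
  {"tx": 1.9, "ty": 0.5, "tz": 0, "rx": 0, "ry": 0, "rz": 0},
  {"tx": 0, "ty": 0, "tz": 0, "rx": 0, "ry": 0, "rz": 0},
])

```text
time: 6.35
tool_pos: [530.5, 106.4, 31.0]
tcp_rot: [3.142, 0.0, -2.888]
contact_force: [-0.6, -0.9, 0.4]
grip_width: 0.3
finger_force: 0.0
```

Run:
```python
import numpy as np
p=np.array([568.6,33.3])
def q(th,g=17.5): return p+80*np.array([np.cos(th),np.sin(th)])+g*np.array([-np.sin(th),np.cos(th)])
c=np.array([530.5,106.4]); th=1.82; print(q(th))
for d in [.04]*2+[.07]*26:
    th-=d; n=q(th); print(round(th,3),-d,(n-c).round(1),n.round(1)); c=n
```

```text
[531.91000545 106.51266489]
1.78 -0.04 [4.4 1.5] [534.9 107.9]
1.74 -0.04 [3.  1.3] [537.9 109.2]
1.67 -0.07 [5.4 2. ] [543.3 111.2]
1.6 -0.07 [5.5 1.6] [548.8 112.8]
1.53 -0.07 [5.6 1.2] [554.4 113.9]
1.46 -0.07 [5.7 0.8] [560.1 114.7]
1.39 -0.07 [5.7 0.4] [565.8 115.1]
1.32 -0.07 [ 5.7 -0. ] [571.5 115.1]
1.25 -0.07 [ 5.7 -0.4] [577.2 114.7]
1.18 -0.07 [ 5.7 -0.8] [582.9 113.9]
1.11 -0.07 [ 5.6 -1.2] [588.5 112.7]
1.04 -0.07 [ 5.5 -1.6] [594.  111.2]
0.97 -0.07 [ 5.4 -2. ] [599.4 109.2]
0.9 -0.07 [ 5.2 -2.3] [604.6 106.8]
0.83 -0.07 [ 5.1 -2.7] [609.7 104.1]
0.76 -0.07 [ 4.9 -3. ] [614.5 101.1]
0.69 -0.07 [ 4.6 -3.4] [619.2  97.7]
0.62 -0.07 [ 4.4 -3.7] [623.5  94. ]
0.55 -0.07 [ 4.1 -4. ] [627.7  90. ]
0.48 -0.07 [ 3.8 -4.3] [631.5  85.8]
0.41 -0.07 [ 3.5 -4.5] [635.   81.2]
0.34 -0.07 [ 3.2 -4.8] [638.2  76.5]
0.27 -0.07 [ 2.8 -5. ] [641.   71.5]
0.2 -0.07 [ 2.5 -5.2] [643.5  66.3]
0.13 -0.07 [ 2.1 -5.3] [645.7  61. ]
0.06 -0.07 [ 1.8 -5.5] [647.4  55.6]
-0.01 -0.07 [ 1.4 -5.6] [648.8  50. ]
-0.08 -0.07 [ 1.  -5.6] [649.7  44.4]
```

Emit:
carry_out([
  {"tx": 4.4, "ty": 1.5, "tz": 0, "rx": 0, "ry": 0, "rz": -0.04},
  {"tx": 3, "ty": 1.3, "tz": 0, "rx": 0, "ry": 0, "rz": -0.04},
  {"tx": 5.4, "ty": 2, "tz": 0, "rx": 0, "ry": 0, "rz": -0.07},
  {"tx": 5.5, "ty": 1.6, "tz": 0, "rx": 0, "ry": 0, "rz": -0.07},
  {"tx": 0, "ty": 0, "tz": 0, "rx": 0, "ry": 0, "rz": 0},
])

```text
time: 6.85
tool_pos: [547.5, 113.1, 30.7]
tcp_rot: [3.141, -0.002, -3.109]
contact_force: [-1.9, 1.2, 1.5]
grip_width: 0.6
finger_force: 1.5
```

Run:
```python
from plant import bot
from h import *
s=bot.capture('scene')[:,:,::-1].copy(); print(dark(s,225,300,215,275))
p=[568.6,33.3]
for th in(1.82,1.7,1.6): print(th,proj(bot.camera_model('scene'),[[p[0]+80*np.cos(th),p[1]+80*np.sin(th),65]]))
```

```text
[([34, 1, 8, 9, 29], [261.5, 219.3]), ([18, 33, 6, 7, 28], [245.5, 251.5])]
1.82 [[252.94561112 246.46664939]]
1.7 [[247.92859292 245.22428506]]
1.6 [[244.05238311 243.93959949]]
```

Contact: the handle moved to px 245 (θ ≈ 1.6, as commanded) with light force. Continue round.

Emit:
carry_out([
  {"tx": 5.6, "ty": 1.2, "tz": 0, "rx": 0, "ry": 0, "rz": -0.07},
  {"tx": 5.7, "ty": 0.8, "tz": 0, "rx": 0, "ry": 0, "rz": -0.07},
  {"tx": 5.7, "ty": 0.4, "tz": 0, "rx": 0, "ry": 0, "rz": -0.07},
  {"tx": 5.7, "ty": 0, "tz": 0, "rx": 0, "ry": 0, "rz": -0.07},
  {"tx": 5.7, "ty": -0.4, "tz": 0, "rx": 0, "ry": 0, "rz": -0.07},
  {"tx": 5.7, "ty": -0.8, "tz": 0, "rx": 0, "ry": 0, "rz": -0.07},
  {"tx": 5.6, "ty": -1.2, "tz": 0, "rx": 0, "ry": 0, "rz": -0.07},
  {"tx": 5.5, "ty": -1.6, "tz": 0, "rx": 0, "ry": 0, "rz": -0.07},
  {"tx": 5.4, "ty": -2, "tz": 0, "rx": 0, "ry": 0, "rz": -0.07},
  {"tx": 5.2, "ty": -2.3, "tz": 0, "rx": 0, "ry": 0, "rz": -0.07},
])

```text
time: 7.9
tool_pos: [604.0, 108.7, 30.7]
tcp_rot: [3.14, -0.002, 2.474]
contact_force: [-1.8, 7.7, -0.7]
grip_width: 0.5
finger_force: 3.2
```

Emit:
carry_out([
  {"tx": 5.1, "ty": -2.7, "tz": 0, "rx": 0, "ry": 0, "rz": -0.07},
  {"tx": 4.9, "ty": -3, "tz": 0, "rx": 0, "ry": 0, "rz": -0.07},
  {"tx": 4.6, "ty": -3.4, "tz": 0, "rx": 0, "ry": 0, "rz": -0.07},
  {"tx": 4.4, "ty": -3.7, "tz": 0, "rx": 0, "ry": 0, "rz": -0.07},
  {"tx": 4.1, "ty": -4, "tz": 0, "rx": 0, "ry": 0, "rz": -0.07},
  {"tx": 3.8, "ty": -4.3, "tz": 0, "rx": 0, "ry": 0, "rz": -0.07},
  {"tx": 3.5, "ty": -4.5, "tz": 0, "rx": 0, "ry": 0, "rz": -0.07},
  {"tx": 3.2, "ty": -4.8, "tz": 0, "rx": 0, "ry": 0, "rz": -0.07},
  {"tx": 2.8, "ty": -5, "tz": 0, "rx": 0, "ry": 0, "rz": -0.07},
])

```text
time: 8.8
tool_pos: [642.0, 73.2, 31.0]
tcp_rot: [3.138, -0.002, 1.844]
contact_force: [4.2, 5.8, -2.2]
grip_width: 0.6
finger_force: 3.3
```

Emit:
carry_out([
  {"tx": 2.5, "ty": -5.2, "tz": 0, "rx": 0, "ry": 0, "rz": -0.07},
  {"tx": 2.1, "ty": -5.3, "tz": 0, "rx": 0, "ry": 0, "rz": -0.07},
  {"tx": 1.8, "ty": -5.5, "tz": 0, "rx": 0, "ry": 0, "rz": -0.07},
  {"tx": 1.4, "ty": -5.6, "tz": 0, "rx": 0, "ry": 0, "rz": -0.07},
  {"tx": 1, "ty": -5.6, "tz": 0, "rx": 0, "ry": 0, "rz": -0.07},
  {"tx": 0, "ty": 0, "tz": 0, "rx": 0, "ry": 0, "rz": 0},
])

```text
time: 9.4
tool_pos: [651.1, 44.5, 31.0]
tcp_rot: [3.138, -0.001, 1.494]
contact_force: [2.4, 2.8, -1.0]
grip_width: 0.4
finger_force: 1.6
```

Run:
```python
from plant import bot
from h import *
s=bot.capture('scene')[:,:,::-1].copy(); print(dark(s,215,320,170,255))
t=bot.capture('top')[:,:,::-1]; 
p=[568.6,33.3]
for th in(.1,-0.05,-.174): print(th,proj(bot.camera_model('scene'),[[p[0]+80*np.cos(th),p[1]+80*np.sin(th),z] for z in (45,65,90)]).round(1).tolist())
cv2.imwrite('pics/b1.png',np.hstack([cv2.resize(s[150:270,190:310],(400,400)),cv2.resize(t[110:250,235:375],(400,400))]))
```

```text
[]
0.1 [[235.8, 222.2], [235.2, 213.2], [234.4, 201.6]]
-0.05 [[239.8, 219.5], [239.2, 210.5], [238.5, 199.1]]
-0.174 [[243.6, 217.6], [243.0, 208.6], [242.4, 197.2]]
```

View pics/b1.png

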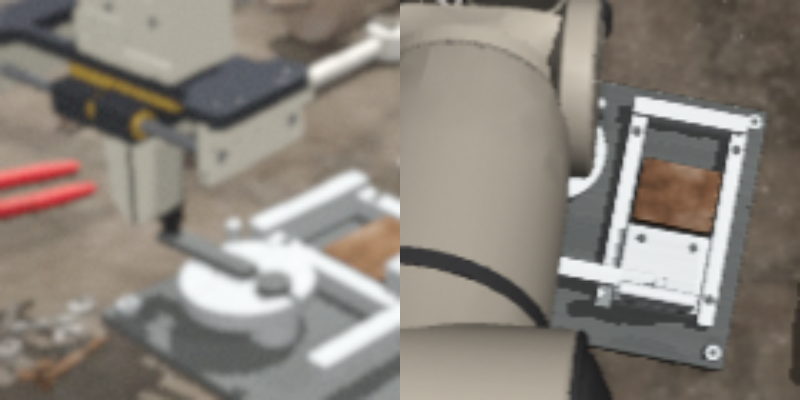

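Left: lever points from pivot (270,285) to the handle base (173,230), θ about -0.08 world (0.09 short of the low point). Right: slide still back. Finish the last bit and retract.

Emit:
carry_out([
  {"tx": 0.4, "ty": -3.8, "tz": 0, "rx": 0, "ry": 0, "rz": -0.05},
  {"tx": 0.3, "ty": -3.9, "tz": 0, "rx": 0, "ry": 0, "rz": -0.05},
  {"tx": 0, "ty": 0, "tz": 0, "rx": 0, "ry": 0, "rz": 0},
  {"tx": 0, "ty": 0, "tz": 0, "rx": 0, "ry": 0, "rz": 0},
])

```text
time: 9.9
tool_pos: [651.3, 36.9, 31.2]
tcp_rot: [3.139, -0.001, 1.396]
contact_force: [3.7, 2.5, -1.1]
grip_width: 0.7
finger_force: 2.2
```

Emit:
carry_out([
  {"tx": 2, "ty": 12, "tz": 0, "rx": 0, "ry": 0, "rz": 0},
  {"tx": 4, "ty": 25, "tz": 0, "rx": 0, "ry": 0, "rz": 0},
  {"tx": 0, "ty": 10, "tz": 30, "rx": 0, "ry": 0, "rz": 0},
  {"tx": 0, "ty": 0, "tz": 45, "rx": 0, "ry": 0, "rz": 0},
  {"tx": -20, "ty": 30, "tz": 20, "rx": 0, "ry": 0, "rz": 0},
  {"tx": -40, "ty": 20, "tz": 0, "rx": 0, "ry": 0, "rz": 0},
  {"tx": -45, "ty": 0, "tz": 0, "rx": 0, "ry": 0, "rz": 0},
  {"tx": -45, "ty": 0, "tz": 0, "rx": 0, "ry": 0, "rz": 0},
  {"tx": -45, "ty": 0, "tz": 0, "rx": 0, "ry": 0, "rz": 0},
  {"tx": -45, "ty": 0, "tz": 0, "rx": 0, "ry": 0, "rz": 0},
  {"tx": 0, "ty": 0, "tz": 0, "rx": 0, "ry": 0, "rz": 0},
])

```text
time: 11.0
tool_pos: [408.8, 133.6, 125.1]
tcp_rot: [-3.134, 0.003, 1.397]
contact_force: [-0.4, 0.4, 0.1]
grip_width: 0.4
finger_force: 0.0
```

```bash
cat > cam.py <<'E'
from plant import bot
from h import *
s=bot.capture('scene')[:,:,::-1].copy(); t=bot.capture('top')[:,:,::-1].copy()
cv2.imwrite('pics/s_last.png',s);cv2.imwrite('pics/t_last.png',t)
p=[568.6,33.3]
print('scene',dark(s,220,270,180,235))
print('top',dark(t,255,310,110,180))
for th in(0,-.174): 
    for n in('scene','top'): print(th,n,proj(bot.camera_model(n),[[p[0]+80*np.cos(th),p[1]+80*np.sin(th),z] for z in (45,67,90)]).round(1).tolist())
E
python3 cam.py
```

```text
scene [([21, 20, 6, 18, 83], [243.5, 208.0])]
top [([37, 17, 7, 12, 64], [295.0, 132.4])]
0 scene [[238.4, 220.4], [237.8, 210.5], [237.1, 199.9]]
0 top [[288.7, 135.3], [288.2, 132.4], [287.7, 129.1]]
-0.174 scene [[243.6, 217.6], [243.0, 207.7], [242.4, 197.2]]
-0.174 top [[295.0, 135.9], [294.6, 133.0], [294.2, 129.7]]
```

Cam handle now at scene (243.5,208) and top (295,132.4), matching θ = -0.175 world, so the cam is at its low point. Next: go behind the push plate.

Emit:
carry_out([
  {"tx": 5, "ty": -40, "tz": 0, "rx": 0, "ry": 0, "rz": 0},
  {"tx": 5, "ty": -44, "tz": 0, "rx": 0, "ry": 0, "rz": 0},
  {"tx": 5, "ty": -44, "tz": 0, "rx": 0, "ry": 0, "rz": 0},
  {"tx": 5, "ty": -44, "tz": 0, "rx": 0, "ry": 0, "rz": 0},
  {"tx": 1, "ty": 0, "tz": 0, "rx": 0, "ry": 0, "rz": 0},
  {"tx": 0, "ty": 0, "tz": -30, "rx": 0, "ry": 0, "rz": 0},
  {"tx": 0, "ty": 0, "tz": -35, "rx": 0, "ry": 0, "rz": 0},
  {"tx": 0, "ty": 0, "tz": -25, "rx": 0, "ry": 0, "rz": 0},
  {"tx": 0, "ty": 0, "tz": -12, "rx": 0, "ry": 0, "rz": 0},
  {"tx": 0, "ty": 0, "tz": 0, "rx": 0, "ry": 0, "rz": 0},
  {"tx": 0, "ty": 0, "tz": 0, "rx": 0, "ry": 0, "rz": 0},
])

```text
time: 12.2
tool_pos: [438.2, -38.3, 24.1]
tcp_rot: [3.141, 0.0, 1.395]
contact_force: [0.6, -0.3, 0.4]
grip_width: 0.4
finger_force: 0.0
```

Emit:
carry_out([
  {"tx": 4.9, "ty": -0.9, "tz": 0, "rx": 0, "ry": 0, "rz": 0},
  {"tx": 4.9, "ty": -0.9, "tz": 0, "rx": 0, "ry": 0, "rz": 0},
  {"tx": 3, "ty": -0.5, "tz": 0, "rx": 0, "ry": 0, "rz": 0},
  {"tx": 3, "ty": -0.5, "tz": 0, "rx": 0, "ry": 0, "rz": 0},
  {"tx": 3, "ty": -0.5, "tz": 0, "rx": 0, "ry": 0, "rz": 0},
  {"tx": 3, "ty": -0.5, "tz": 0, "rx": 0, "ry": 0, "rz": 0},
  {"tx": 3, "ty": -0.5, "tz": 0, "rx": 0, "ry": 0, "rz": 0},
])

```text
time: 12.9
tool_pos: [461.2, -42.6, 23.9]
tcp_rot: [-3.14, 0.0, 1.395]
contact_force: [-5.7, -0.6, 4.9]
grip_width: 0.2
finger_force: 3.0
```

Emit:
carry_out([
  {"tx": 3, "ty": -0.5, "tz": 0, "rx": 0, "ry": 0, "rz": 0},
  {"tx": 3, "ty": -0.5, "tz": 0, "rx": 0, "ry": 0, "rz": 0},
  {"tx": 3, "ty": -0.5, "tz": 0, "rx": 0, "ry": 0, "rz": 0},
  {"tx": 3, "ty": -0.5, "tz": 0, "rx": 0, "ry": 0, "rz": 0},
  {"tx": 3, "ty": -0.5, "tz": 0, "rx": 0, "ry": 0, "rz": 0},
  {"tx": 3, "ty": -0.5, "tz": 0, "rx": 0, "ry": 0, "rz": 0},
  {"tx": 2, "ty": -0.4, "tz": 0, "rx": 0, "ry": 0, "rz": 0},
])

```text
time: 13.6
tool_pos: [481.3, -46.2, 23.8]
tcp_rot: [-3.14, 0.0, 1.395]
contact_force: [-6.4, -1.0, 3.7]
grip_width: 0.8
finger_force: 2.9
```

Emit:
carry_out([
  {"tx": 1, "ty": -0.2, "tz": 0, "rx": 0, "ry": 0, "rz": 0},
  {"tx": 1, "ty": -0.2, "tz": 0, "rx": 0, "ry": 0, "rz": 0},
])

```text
time: 13.8
tool_pos: [483.1, -46.6, 23.8]
tcp_rot: [-3.14, 0.0, 1.395]
contact_force: [-5.5, -0.1, 4.0]
grip_width: 0.7
finger_force: 2.9
```

```bash
cat > blk.py <<'E'
from plant import bot
from h import *
t=bot.capture('top')[:,:,::-1].copy(); m=bot.camera_model('top')
o=np.array([532.4,-56.7]);y=-.1747;R=np.array([[np.cos(y),-np.sin(y)],[np.sin(y),np.cos(y)]])
for im in(cv2.imread('pics/top0.png'),t):
    h=cv2.cvtColor(im,cv2.COLOR_BGR2HSV)[130:240,300:365]
    k=cv2.inRange(h,(3,90,50),(18,255,255)); n,l,s,c=cv2.connectedComponentsWithStats(k); i=1+s[1:,4].argmax()
    ys,xs=np.where(l==i); q=ray(m,np.c_[xs+300,ys+130],22)[:,:2]; j=(q-o)@R
    print('block jig x range',np.percentile(j[:,0],[1,99]).round(1),'mean',j.mean(0).round(1),s[i][4])
E
python3 blk.py
```

```text
block jig x range [ 2. 50.] mean [25.5 -0.2] 561Traceback (most recent call last):
  File "blk.py", line 7, in <module>
    k=cv2.inRange(h,(3,90,50),(18,255,255)); n,l,s,c=cv2.connectedComponentsWithStats(k); i=1+s[1:,4].argmax()
                                                                                              ~~~~~~~~~~~~~~^^
ValueError: attempt to get argmax of an empty sequence
```

Emit:
carry_out([
  {"tx": 1, "ty": -0.2, "tz": 0, "rx": 0, "ry": 0, "rz": 0},
  {"tx": 1, "ty": -0.2, "tz": 0, "rx": 0, "ry": 0, "rz": 0},
  {"tx": 1, "ty": -0.2, "tz": 0, "rx": 0, "ry": 0, "rz": 0},
])

```text
time: 14.15
tool_pos: [486.1, -47.1, 23.8]
tcp_rot: [-3.14, 0.0, 1.395]
contact_force: [-4.9, -0.2, 3.3]
grip_width: 0.2
finger_force: 2.8
```

Emit:
carry_out([
  {"tx": 0.7, "ty": -0.1, "tz": 0, "rx": 0, "ry": 0, "rz": 0},
])

```text
time: 14.25
tool_pos: [486.8, -47.2, 23.8]
tcp_rot: [-3.14, 0.0, 1.395]
contact_force: [-3.8, -1.1, 4.4]
grip_width: 0.8
finger_force: 2.8
```

Emit:
carry_out([
  {"tx": 0.7, "ty": -0.1, "tz": 0, "rx": 0, "ry": 0, "rz": 0},
])

```text
time: 14.35
tool_pos: [487.5, -47.3, 23.8]
tcp_rot: [-3.14, 0.0, 1.395]
contact_force: [-5.1, -0.8, 4.6]
grip_width: 0.2
finger_force: 2.8
```

Emit:
carry_out([
  {"tx": 0.7, "ty": -0.1, "tz": 0, "rx": 0, "ry": 0, "rz": 0},
])

```text
time: 14.45
tool_pos: [488.2, -47.5, 23.8]
tcp_rot: [-3.14, 0.0, 1.395]
contact_force: [-6.3, -0.9, 4.2]
grip_width: 0.5
finger_force: 2.8
```

Emit:
carry_out([
  {"tx": 0.7, "ty": -0.1, "tz": 0, "rx": 0, "ry": 0, "rz": 0},
])

```text
time: 14.55
tool_pos: [488.9, -47.6, 23.8]
tcp_rot: [-3.14, 0.0, 1.395]
contact_force: [-5.1, -1.4, 4.0]
grip_width: 0.3
finger_force: 2.8
```

Emit:
carry_out([
  {"tx": 0.7, "ty": -0.1, "tz": 0, "rx": 0, "ry": 0, "rz": 0},
])

```text
time: 14.65
tool_pos: [489.6, -47.7, 23.8]
tcp_rot: [-3.14, 0.0, 1.395]
contact_force: [-4.6, -1.2, 3.3]
grip_width: 0.1
finger_force: 2.8
```

Emit:
carry_out([
  {"tx": 0.7, "ty": -0.1, "tz": 0, "rx": 0, "ry": 0, "rz": 0},
])

```text
time: 14.75
tool_pos: [490.1, -47.8, 23.8]
tcp_rot: [-3.139, 0.0, 1.395]
contact_force: [-8.1, -1.6, 5.9]
grip_width: 0.3
finger_force: 4.2
```

Emit:
carry_out([
  {"tx": 0.7, "ty": -0.1, "tz": 0, "rx": 0, "ry": 0, "rz": 0},
])

```text
time: 14.85
tool_pos: [490.1, -47.8, 23.7]
tcp_rot: [-3.138, 0.0, 1.395]
contact_force: [-10.6, -1.4, 8.4]
grip_width: 0.8
finger_force: 5.2
```

The slide stalled with force rising, so the block is home. Back off, lift and check.

Emit:
carry_out([
  {"tx": 0.4, "ty": 0, "tz": 0, "rx": 0, "ry": 0, "rz": 0},
  {"tx": -5, "ty": 0.9, "tz": 0, "rx": 0, "ry": 0, "rz": 0},
  {"tx": -20, "ty": 3.5, "tz": 0, "rx": 0, "ry": 0, "rz": 0},
  {"tx": -30, "ty": 5, "tz": 0, "rx": 0, "ry": 0, "rz": 0},
  {"tx": 0, "ty": 0, "tz": 40, "rx": 0, "ry": 0, "rz": 0},
  {"tx": 0, "ty": 0, "tz": 45, "rx": 0, "ry": 0, "rz": 0},
  {"tx": 0, "ty": 0, "tz": 45, "rx": 0, "ry": 0, "rz": 0},
  {"tx": -15, "ty": -40, "tz": 0, "rx": 0, "ry": 0, "rz": 0},
  {"tx": -15, "ty": -40, "tz": 0, "rx": 0, "ry": 0, "rz": 0},
  {"tx": -10, "ty": -45, "tz": 0, "rx": 0, "ry": 0, "rz": 0},
  {"tx": -5, "ty": -45, "tz": 0, "rx": 0, "ry": 0, "rz": 0},
  {"tx": 0, "ty": -45, "tz": 0, "rx": 0, "ry": 0, "rz": 0},
])

```text
time: 16.05
tool_pos: [392.1, -255.5, 154.4]
tcp_rot: [3.14, 0.001, 1.394]
contact_force: [0.6, 0.4, -0.7]
grip_width: 0.7
finger_force: 0.0
```

Emit:
carry_out([
  {"tx": 0, "ty": 0, "tz": 0, "rx": 0, "ry": 0, "rz": 0},
  {"tx": 0, "ty": 0, "tz": 0, "rx": 0, "ry": 0, "rz": 0},
])

```text
time: 16.25
tool_pos: [392.3, -254.1, 153.7]
tcp_rot: [3.141, -0.0, 1.392]
contact_force: [-0.5, -0.0, 0.6]
grip_width: 0.3
finger_force: 0.0
```

```bash
python3 blk.py; python3 cam.py
python3 - <<'E'
import cv2,numpy as np
cv2.imwrite('pics/e1.png',np.hstack([cv2.resize(cv2.imread('pics/'+n)[120:250,205:375],(400,306),interpolation=cv2.INTER_CUBIC) for n in('top0.png','t_last.png')]))
E
```

```text
block jig x range [ 2. 50.] mean [25.5 -0.2] 561
block jig x range [38.1 81.7] mean [59.3 -0. ] 503
scene [([21, 20, 6, 18, 80], [243.5, 207.9])]
top [([37, 18, 7, 10, 60], [295.0, 132.5])]
0 scene [[238.4, 220.4], [237.8, 210.5], [237.1, 199.9]]
0 top [[288.7, 135.3], [288.2, 132.4], [287.7, 129.1]]
-0.174 scene [[243.6, 217.6], [243.0, 207.7], [242.4, 197.2]]
-0.174 top [[295.0, 135.9], [294.6, 133.0], [294.2, 129.7]]
```

View pics/e1.png

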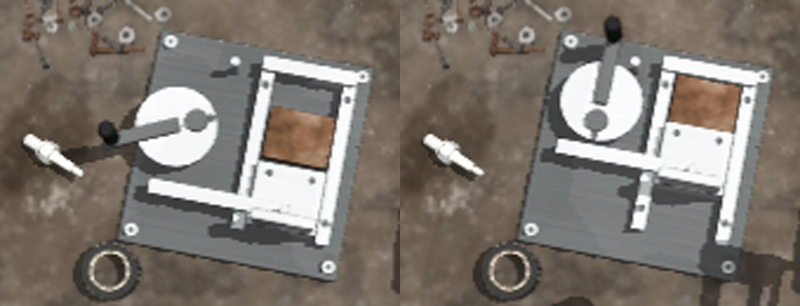

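Right half: block at (705,103) against the end stop, lever straight along jig x with the handle at (613,28), tape roll and spark plug unmoved. All clear, so I hand it in.

```bash
python3 -c "
from plant import bot
print(bot.close_job())"
```

```text
the job is handed in; nothing more can be done
None
```

The job is handed in: I turned the cam to its low point with the slide still back, then pushed the slide until the block stopped against the end stop; pushing forces stayed under about 15 N, the tape roll and spark plug look unmoved (I did not check the screwdriver), and the arm finished clear.

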